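Hang a washed measuring cylinder on the glassware dryer and start its timer

ROBOT

A 6-joint arm with a two-finger parallel gripper is mounted at the origin on a cart in front of the work surface, level with it; the furniture and walls round the work are solid. World frame = base frame: x ahead of the robot, y to its left, z up, the work surface at z = 0. Lengths are in m, angles in rad, forces in N, time in s.
With the tool pointing down it reaches from about 0.25 to 0.85 m from the base axis. Payload 12.5 kg.
Tool frame: the origin (TCP) lies between the finger pads, 19 mm behind the fingertips; this is the grasp point; z points along the fingers, y is the line along which they close (so a half turn about z gives the same grasp; the last joint's range is limited). The gripper opens to 93 mm and grips with 3 to 60 N. Pads are 15 mm wide; open, the fingers measure 128 mm over their backs; the gripper's body (75 mm by 188 mm) begins 65 mm behind the grasp point.
Start: joints at [-1.318, 0.351, 1.652, -0, 1.139, -0.085], TCP at [0.182, -0.519, 0.237] pointing down, gripper open.
Joint ranges: [-2.75, 2.75], [-0.79, 2.1], [0.01, 2.65], [-1.57, 4.71], [0.07, 3.14], [-2.87, 2.87]. Speed limits (rad/s): [2.22, 2.22, 2.79, 3.14, 3.14, 3.14].

INTERFACE

Orientations are given as [roll, pitch, yaw] about the fixed x, y, z axes, in that order (R = Rz(yaw) Ry(pitch) Rx(roll)).
In Python, from workcell import r gives the robot as it stands.
- The arm moves only by the tool carry_out, never from a script. Its argument "plan" is a list of rows, each a list of 3 entries, a list of its own where there are three numbers: the closure, from -1 (fully open) to 1 (shut), then the shift along the tool's x, y, z in units of 0.25 m (1.0 is 0.25 m), then the turn about the tool's z in units of 90 degrees (1.0 is 90 degrees). In form: [[hand, [x, y, z], spin], ...]. A call has 1 to 10 rows; each row is the pose to reach, as a shift and turn from the pose commanded when the call began, along the tool's axes at that moment; what a row does not reach only later rows make up. A row lasts 1/10 s, in which the tool goes at most 50 mm and 8.59 degrees, less where a joint would pass 70% of its speed; a pose out of reach is approached as far as the arm can. A call with a number of a shift or a turn outside -1 to 1 is refused whole. A call with a gripper value outside its range is refused whole. The fingers move at their own pace and stop on an object; the grip force is fixed at half the most. Time passes only in rows, so rows that repeat a pose let the fingers close. It gives the time, the measured TCP pose, the force, the opening and the grip force at its end, in the units of the state.
- r.get_state(): the state, without advancing time (a new reading comes with each control period).
- r.camera(name): name is "side" or "top"; returns a dict with "image" (480x640x3 uint8, red, green, blue), "intrinsics" (3x3 intrinsics, pixels), "rvec" (rotation vector, rad) and "tvec" (3), from world to camera coordinates, as OpenCV has them. Camera axes: x right, y down, z forward; pixel columns grow to the right and rows downward; lengths in m; the calibration is good to about 2 mm. A picture is of the moment at which its call begins. There is no depth.
- r.hand_in(): hands the job in; it is judged then, once.
The state is a dict: "time_s": time; "joint_positions": joint angles; "dq": joint speeds; "joint_efforts": joint torques, N m; "eef_pos": TCP position; "eef_rot": TCP orientation; "ft_force": force on the tool from outside, world axes, zero at the start; "wrist_torque": the same for the moment, N m; "opening": finger opening in m; "grip_force": force on a finger pad.
Only numpy, scipy, OpenCV 4.12 (cv2) and the standard library are available. Lean on these libraries where they do the work, as an engineer would, in place of code of your own. Each camera call takes 0.05 s, during which the arm holds its last target. There are 200 camera calls.

TASK

Hang the washed measuring cylinder that lies on the grey drip mat upside down on the one free peg of the white glassware dryer: slide it over the peg and lower it gently until its rim sits fully home on the black rubber seat, then let it go. After that, turn the dryer's timer dial clockwise to the third mark past the red off mark, the green one, so that it clicks in there. The glass is fragile: do not drop it or force it, and do not knock the glassware already hanging or the bottles on the bench.

Things in the scene. Friction and masses are not known exactly. Their poses are not given: they have to be found in the camera images.
- cylinder: Clear glass measuring cylinder lying on the drip mat: 170 mm long, tube 36 mm outside, 31 mm inside diameter, 0.10 to 0.17 kg, closed at the foot. Origin: on its axis, half way along (85 mm from either end); +x runs along the axis to the open mouth. Blue six-sided foot (56 mm across flats, x = -85 to -75) and bumper (same width, x = 45 to 57) hold the axis level, 31 mm above the worktop.
- cylinder_mouth (a point): Centre of the cylinder's open mouth, in the plane of the rim (x = +85 mm of the cylinder); same axes as the cylinder.
- cylinder_grip (a point): Place to grip the cylinder: on its axis, in the bare tube between foot and bumper (x = -25 mm of the cylinder, 110 mm from the mouth), 36 mm across; same axes as the cylinder. The round tube can be gripped at any pitch about the line of the fingers.
- dryer: White round glassware dryer, fixed, 200 mm diameter, 100 mm high. Origin: centre of its underside, z up. A console 130 mm wide reaches to 175 mm on its own -x side, its face sloping 30 degrees toward -x. Four steel pegs on rubber seats lean out of its conical top, 35 degrees from vertical: the free one toward its +y; those toward 30, -30 and -90 degrees from its +x carry glassware.
- free_seat: Black rubber seat of the free peg, 48 mm diameter. Origin: centre of its top face, where the cylinder's rim must come to rest, 80 mm from the dryer's axis and 80 mm above the worktop. +z: nominal axis of the peg, from the seat up and outward, 35 degrees from vertical; +x: outward, down the slope; y: level.
- peg_nominal_tip (a point): The free peg's tip, if it stood true, 104 mm along +z from the seat; axes as the seat. The steel peg (26 mm diameter, flat 22 mm tip, edge bevelled over 4 mm) sits askew in a soft grommet, its real tip up to 6.5 mm off along each of x and y: not measured, to be seen or felt. It stays as it stands but swings at about 0.6 N at the tip, so it follows the glass once inside.
- dial (a joint): Timer dial on the console, rad: 0 at the off mark (red), grows as the dial is turned clockwise, seen by the operator facing the console. It clicks into a detent every 0.393 rad (marks 0 to 5); mark 3 is green, at 1.178. Found from mark 0 to mark 1, mostly clicked into one. Stops just below 0 and at about 2.01. Turning it over a detent takes about 0.11 N m.
- dial_grip (a point): Point to grip, on the dial's axis 22 mm above the console face (with the TCP here the fingertips end 3 mm above the face). Black 57 mm disc with a bar grip across it: 50 mm long, 13 mm wide, its top 30 mm above the face. z: dial axis, out of the console, 30 degrees from vertical toward the console's front; x: along the bar to its white pointer; y: across the bar. Axes turn with the dial.
- hung_flask: Conical glass flask, 78 mm diameter and 110 mm long, hung on the peg at 30 degrees; fixed. Origin: centre of its mouth on its seat, z along its peg.
- hung_beaker: Tall glass beaker, 58 mm diameter and 112 mm long, hung on the peg at -30 degrees; fixed. Origin: centre of its mouth on its seat, z along its peg.
- hung_cylinder: A second measuring cylinder like the loose one, hung on the peg at -90 degrees, across from the free one; fixed. Origin: centre of its mouth on its seat, z along its peg.
- wash_bottle: White squeeze bottle with a red cap and bent spout, 64 mm diameter, 215 mm high; a bystander. Origin: underside.
- reagent_a: Round 100 ml bottle with blue cap, 56 mm diameter, 100 mm high; a bystander. Origin: underside centre.
- reagent_b: Round 100 ml bottle with blue cap, like the other; a bystander. Origin: underside centre.
- dropper: Amber dropper bottle with black bulb, 34 mm diameter, 103 mm high; a bystander. Origin: underside centre.

How it is judged:
On the way, in this order (a step that is already met when the one before it is completed fails the run):
1. the cylinder hangs mouth down on the free peg, rim home on the seat, and is let go (z of cylinder_mouth in the frame of free_seat between -0.005 and 0.007 m and distance between cylinder_mouth and free_seat below 0.01 m and angle between the x axis of cylinder and the z axis of free_seat, either way round below 0.17 rad and height (world z) of cylinder above 0.11 m and contact force between cylinder and the fingers below 0.05 N), for 0.2 s.
2. after that the dial is turned to the third (green) mark (value of joint dial between 1.06 and 1.3 rad), for 0.2 s.
At the end, for the whole second after the job is handed in: The cylinder is on the free peg, mouth down: the centre of its mouth within 10 mm of the seat's centre and no more than 7 mm above the seat, its axis within 0.17 rad of the seat's axis, let go and at rest (below 0.02 m/s); and the dial rests at its third mark (1.06 to 1.30 rad) (all of step 1 and all of step 2 and linear speed of cylinder below 0.02 m/s); the robot touches nothing.
It fails at once if the cylinder is dropped: it moves faster than 0.35 m/s while the fingers do not hold it (contact force between cylinder and the fingers below 0.05 N and linear speed of cylinder above 0.35 m/s).
It fails at once if the cylinder is forced: it is pressed on the dryer with more than 45 N (contact force between cylinder and dryer above 45 N).
It fails at once if glassware already hanging is knocked (more than 4 N) (contact force between any of hung_flask, hung_beaker, hung_cylinder and anything else above 4 N).
It fails at once if a bottle on the bench is moved by more than 30 mm (distance of any of wash_bottle, reagent_a, reagent_b, dropper from where it was at the start of the episode above 0.03 m).
It also fails if it takes over 72 s, if anything falls off the work surface, if the arm or the gripper's body presses on something with over 40 N, if the wrist force passes 120 N, or if a joint passes its speed limit or range.

## Working session

There is one attempt and no reset: what is moved stays moved. The work goes in short steps, Python scripts to look and compute and a tool call to move; the robot and the scene stay as the last step left them, time stands still between calls to the robot, and variables do not carry over. Pictures are saved under pics/ and viewed, at most 10 in all, crops included, and the job is handed in when it is done.

Besides the shell and the picture viewer there is one more tool, called as name(argument=value, ...) on one line, values as JSON. carry_out: Moves the arm, as the interface text tells. Shifts and turns lie within -1 to 1; 1 stands for 0.25 m of shift or 90 degrees of turn. Its arguments: {"type":"object","properties":{"plan":{"type":"array"}},"required":["plan"]}

```bash
ls; mkdir -p pics; python3 - <<'E'
from workcell import r
import cv2
print(r.get_state())
for n in("side","top"):
    c=r.camera(n); cv2.imwrite(f"pics/{n}0.png",c["image"][:,:,::-1]); print(n,c["intrinsics"],c["rvec"],c["tvec"])
E
```

```text
pics
{'time_s': 0.0, 'joint_positions': array([-1.31760798e+00,  3.51244818e-01,  1.65241782e+00,  2.93531387e-05,
        1.13908259e+00, -8.46048178e-02]), 'dq': array([-0.00017822, -0.00086083, -0.00049858,  0.00074706, -0.00104952,
       -0.00079633]), 'joint_efforts': array([-3.99073368e-03, -4.97332013e+01, -2.85253072e+01,  6.96539367e-02,
        2.58249405e-02, -1.04467408e-04]), 'eef_pos': array([ 0.18222198, -0.51860198,  0.2368991 ]), 'eef_rot': array([-3.14044646e+00, -1.23946926e-04,  3.37780795e-01]), 'ft_force': array([-0.19127283,  0.73477321,  0.53434642]), 'wrist_torque': array([-0.03387275, -0.0335035 , -0.01434992]), 'grip_force': 0.0, 'opening': 0.0929559320940884}
side [[502.09543051   0.         323.46525501]
 [  0.         502.09543051 242.99162006]
 [  0.           0.           1.        ]] [ 2.20274981 -0.36716752  0.19968898] [-0.55008246  0.17692514  1.42379429]
top [[522.74545906   0.         323.3830666 ]
 [  0.         522.74545906 229.283124  ]
 [  0.           0.           1.        ]] [ 2.15331784 -2.17535237  0.08115829] [-0.02994795  0.58682677  1.56233595]
```

View pics/top0.png

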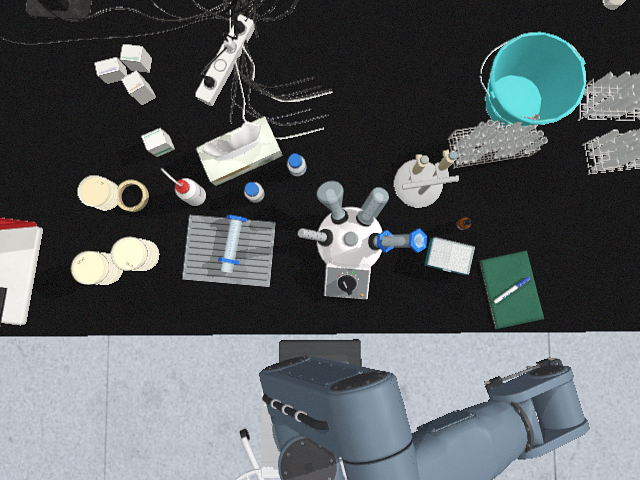

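View pics/side0.png

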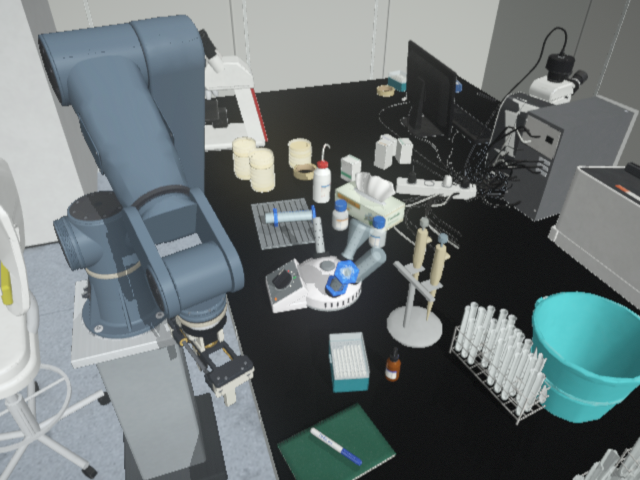

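Top view: dryer at about (350,240), free peg at (312,235), loose cylinder from (237,217) to (229,262) on the mat, dial at (347,284). In the side view the cylinder is at (290,216) and the free peg at (319,235). I'll enlarge both for accuracy.

```bash
python3 - <<'E'
import cv2
t=cv2.imread("pics/top0.png");s=cv2.imread("pics/side0.png")
a=cv2.resize(t[180:305,215:415],None,fx=4,fy=4,interpolation=cv2.INTER_CUBIC)
b=cv2.resize(s[190:320,245:395],None,fx=4.6,fy=4.6,interpolation=cv2.INTER_CUBIC)
cv2.imwrite("pics/t0c.png",a);cv2.imwrite("pics/s0c.png",b);print(a.shape,b.shape)
E
```

```text
(500, 800, 3) (598, 690, 3)
```

View pics/t0c.png

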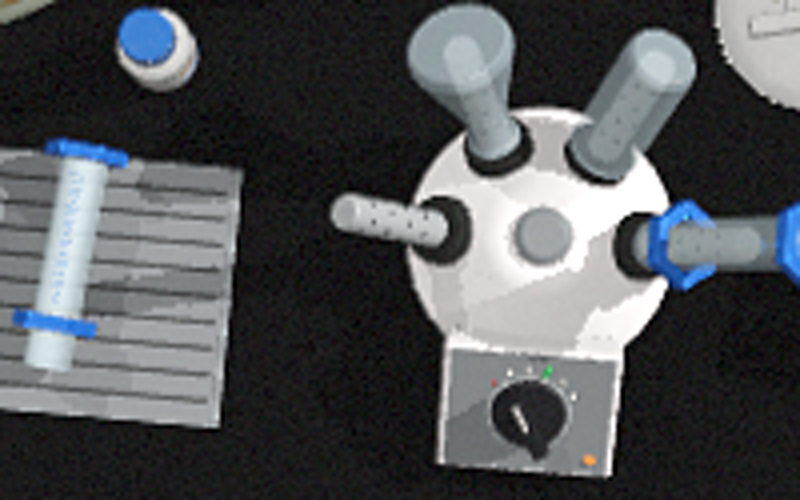

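View pics/s0c.png

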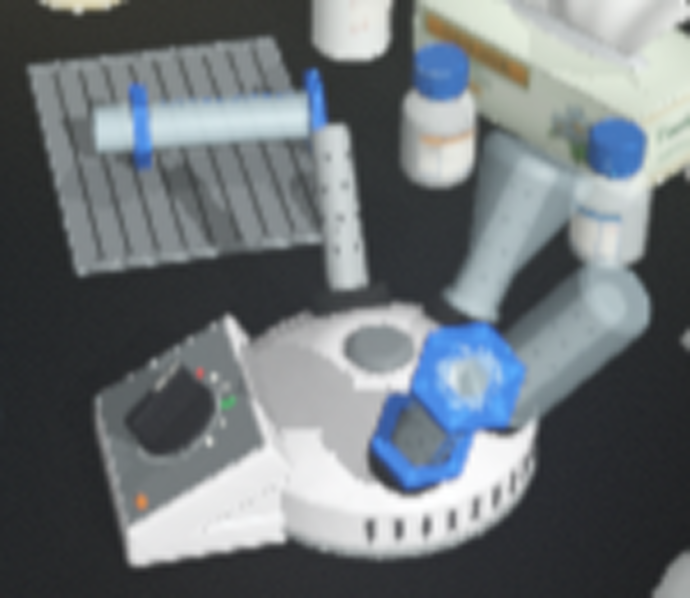

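The crops (top ×4 from (215,180), side ×4.6 from (245,190)) show three things. The cylinder's foot points away from the robot (top 87,153; side 316,100) and its mouth points toward it (top 48,365; side 97,130). The free peg's tip is at top (348,213), side (332,128). The dial pointer sits at the lower-left side, near the red mark.

```bash
cat > h.py <<'E'
import numpy as np,cv2
from scipy.optimize import least_squares
K={"side":np.array([[502.0954,0,323.4653],[0,502.0954,242.9916],[0,0,1]]),"top":np.array([[522.7455,0,323.3831],[0,522.7455,229.2831],[0,0,1]])}
RT={"side":(np.array([2.20274981,-.36716752,.19968898]),np.array([-.55008246,.17692514,1.42379429])),"top":(np.array([2.15331784,-2.17535237,.08115829]),np.array([-.02994795,.58682677,1.56233595]))}
def proj(n,p): return cv2.projectPoints(np.asarray(p,float).reshape(-1,1,3),*RT[n],K[n],None)[0].reshape(-1,2)
def uc(n,c,off=None,f=None):
    off=off or {"top":(215,180),"side":(245,190)}[n]; f=f or {"top":4,"side":4.6}[n]
    return (np.array(c)+.5)/f-.5+np.array(off)
def tri(t,s):
    f=lambda p:np.r_[(proj("top",p)[0]-t),(proj("side",p)[0]-s)]
    q=least_squares(f,[.5,.1,.05]); return q.x,q.fun
E
python3 - <<'E'
from h import *
np.set_printoptions(precision=4,suppress=True)
def show(n,t,s): print(n,*tri(uc("top",t),uc("side",s)))
show("foot",(87,153),(316,100));show("bumper",(55,324),(141,125));show("mouth",(48,365),(97,130))
show("tip",(348,213),(334,129));show("seat",(445,231),(350,296));show("knob",(543,235),(380,347));show("dial",(530,413),(172,415))
# dryer fit: x,y,yaw
def pts(q):
    a=q[2]+np.radians([90,30,-30,-90]); P=[[q[0]+.08*np.cos(b),q[1]+.08*np.sin(b),.08] for b in a]
    return P
def f(q):
    P=pts(q); T=np.array([uc("top",c) for c in [(445,231),(498,150),(600,155),(645,245)]])
    return np.r_[(proj("top",P)-T).ravel(),proj("side",P[0])[0]-uc("side",(350,296))]
s=least_squares(f,[.5,0,0]);print("dryer",s.x,s.fun)
# cylinder fit: x,y,yaw with z=.031
def g(q):
    d=np.array([np.cos(q[2]),np.sin(q[2]),0]);c=np.array([q[0],q[1],.031])
    P=[c-.08*d,c+.051*d,c+.085*d]
    return np.r_[(proj("top",P)-[uc("top",c) for c in [(87,153),(55,324),(48,365)]]).ravel(),(proj("side",P)-[uc("side",c) for c in [(316,100),(141,125),(97,130)]]).ravel()]
s=least_squares(g,[.5,.2,3.1]);print("cyl",s.x,s.fun)
E
```

```text
foot [0.6232 0.2261 0.0455] [ 0.0767 -0.2797 -0.3304  0.0246]
bumper [0.4945 0.2519 0.0336] [ 0.0423 -0.1804 -0.2105  0.0083]
mouth [0.463  0.2574 0.0323] [-0.0098  0.0435  0.0506 -0.0016]
tip [0.566  0.0215 0.1657] [ 0.1895 -0.6829 -0.7565  0.0585]
seat [ 0.5576 -0.044   0.0796] [ 0.001  -0.0037 -0.0038  0.0003]
knob [ 0.5526 -0.1153  0.0948] [-0.0123  0.0431  0.0438 -0.0037]
dial [ 0.4226 -0.1045  0.0662] [-0.1206  0.5036  0.4987 -0.0218]
dryer [ 0.5494 -0.1171 -0.0804] [-2.2386  0.6236 -0.2716 -1.5859  1.3769 -0.978   2.2802  0.918  -1.2961
 -1.2957]
cyl [0.5463 0.2449 2.9853] [-1.1011 -0.4108 -0.0925 -0.6215 -0.174   0.2727 -0.3146  2.42    0.1564
  0.4151 -0.1709  0.2313]
```

```bash
cat >> h.py <<'E'
from scipy.spatial.transform import Rotation as Ro
def mv(*goals):
    from workcell import r
    s=r.get_state(); R=Ro.from_euler("xyz",s["eef_rot"]).as_matrix(); y=s["eef_rot"][2]
    print("t",round(s["time_s"],2),"p",s["eef_pos"].round(4),"rot",s["eef_rot"].round(3),"f",s["ft_force"].round(2),"op",round(s["opening"],4),"gf",round(s["grip_force"],2))
    for g in goals:
        d=R.T@(np.array(g[:3])-s["eef_pos"])/.25
        sp=-((g[3]-y+np.pi)%(2*np.pi)-np.pi)/(np.pi/2) if len(g)>3 else 0
        print(g,"->",d.round(4),round(sp,4))
E
cat > ov.py <<'E'
from h import *
import sys
def overlay(cx,cy,yaw,out,src):
    ims=[]
    c,s=np.cos(yaw),np.sin(yaw); W=lambda p:np.c_[cx+c*p[:,0]-s*p[:,1],cy+s*p[:,0]+c*p[:,1],p[:,2]]
    a=np.linspace(0,2*np.pi,73)
    L=[]
    z35=np.radians(35)
    for b in np.radians([90,30,-30,-90]):
        e=np.array([np.cos(b),np.sin(b),0]);t=np.array([-np.sin(b),np.cos(b),0]);k=np.array([0,0,1.])
        zz=e*np.sin(z35)+k*np.cos(z35);xx=e*np.cos(z35)-k*np.sin(z35);o=.08*e+.08*k
        L.append(o+.024*(np.cos(a)[:,None]*xx+np.sin(a)[:,None]*t))
        L.append(np.array([o,o+.104*zz]))
    L.append(np.c_[.1*np.cos(a),.1*np.sin(a),0*a+.0])
    L.append(np.array([[-.175,-.065,0],[-.175,.065,0],[-.09,.065,0],[-.09,-.065,0],[-.175,-.065,0]]))
    for n,f,(x0,y0,x1,y1) in(("top",4,(295,195,390,305)),("side",4,(260,205,360,320))):
        im=cv2.resize(cv2.imread(src%n)[y0:y1,x0:x1],None,fx=f,fy=f,interpolation=cv2.INTER_CUBIC)
        for i,l in enumerate(L):
            q=((proj(n,W(l))-[x0,y0]+.5)*f-.5).round().astype(np.int32)
            cv2.polylines(im,[q],False,(0,0,255) if i<2 else (0,255,255),1)
        ims.append(im)
    h=max(i.shape[0] for i in ims); ims=[cv2.copyMakeBorder(i,0,h-i.shape[0],0,0,0) for i in ims]
    cv2.imwrite(out,np.hstack(ims))
if __name__=="__main__": overlay(*map(float,sys.argv[1:4]),sys.argv[4],"pics/%s0.png")
E
python3 ov.py .551 -.116 -.083 pics/ov1.png
python3 -c "
from h import *
mv((.182,-.519,.40),(.35,-.33,.40,.15),(.48,-.1,.40,-.157),(.574,.2405,.33,-.157),(.574,.2405,.10,-.157))"
```

```text
t 0.1 p [ 0.1822 -0.5186  0.237 ] rot [-3.141 -0.     0.338] f [-0.91 -0.35  0.01] op 0.0932 gf 0.0
(0.182, -0.519, 0.4) -> [-1.300e-03  4.000e-04 -6.522e-01] 0
(0.35, -0.33, 0.4, 0.15) -> [ 0.8833 -0.4902 -0.6516] 0.1195
(0.48, -0.1, 0.4, -0.157) -> [ 1.6788 -1.1858 -0.6508] 0.315
(0.574, 0.2405, 0.33, -0.157) -> [ 2.4849 -2.346  -0.3695] 0.315
(0.574, 0.2405, 0.1, -0.157) -> [ 2.4848 -2.345   0.5505] 0.315
```

View pics/ov1.png

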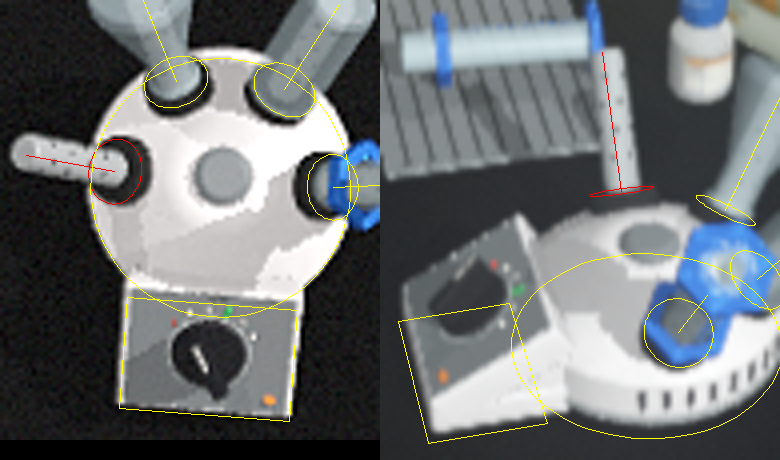

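Overlay: seat, peg and dryer centre agree in both views. The seat is at (0.558,-0.036,0.08) and the dryer yaw is about -0.083. The real peg tip (top crop 24,151; side crop 607,55) stands about 3 mm toward world +x of nominal, at roughly (0.566,0.023,0.165). I'll move toward the cylinder now.

carry_out(plan=[[-1, [0, 0, -0.65], 0], [-1, [0, 0, -0.65], 0], [-1, [0, 0, -0.65], 0], [-1, [0.88, -0.49, -0.65], 0.12], [-1, [0.88, -0.49, -0.65], 0.12], [-1, [0.88, -0.49, -0.65], 0.12], [-1, [0.88, -0.49, -0.65], 0.12], [-1, [0.88, -0.49, -0.65], 0.12], [-1, [0.88, -0.49, -0.65], 0.12], [-1, [0.88, -0.49, -0.65], 0.12]])

```text
time_s: 1.1
eef_pos: [0.3498, -0.3298, 0.3998]
eef_rot: [-3.142, 0.0, 0.152]
ft_force: [0.2, -0.8, 1.0]
opening: 0.093
grip_force: 0.0
```

```bash
python3 -c "
from h import *
mv((.47,-.17,.38,-.0),(.52,0.05,.38,-.157))"
```

```text
t 1.1 p [ 0.3498 -0.3298  0.3998] rot [-3.142  0.     0.152] f [ 0.25 -0.8   0.98] op 0.093 gf 0.0
(0.47, -0.17, 0.38, -0.0) -> [ 0.5721 -0.559   0.0792] 0.0966
(0.52, 0.05, 0.38, -0.157) -> [ 0.9028 -1.3986  0.0792] 0.1966
```

carry_out(plan=[[-1, [0.7, -1.0, 0], 0.2], [-1, [0.7, -1.0, 0], 0.2], [-1, [0.7, -1.0, 0], 0.2], [-1, [0.7, -1.0, 0], 0.2], [-1, [0.7, -1.0, 0], 0.2], [-1, [0.7, -1.0, 0], 0.2], [-1, [0.7, -1.0, 0], 0.2], [-1, [0.7, -1.0, 0], 0.2], [-1, [0.7, -1.0, 0], 0.2]])

```text
time_s: 2.0
eef_pos: [0.4849, -0.0585, 0.3996]
eef_rot: [3.141, 0.001, -0.166]
ft_force: [0.2, -0.7, 0.1]
opening: 0.0929
grip_force: 0.0
```

```bash
python3 -c "
from h import *
mv((.574,.2405,.30,-.157),(.574,.2405,.12,-.157),(.574,.2405,.032,-.157))"
```

```text
t 2.0 p [ 0.4849 -0.0585  0.3996] rot [ 3.141e+00  1.000e-03 -1.660e-01] f [ 0.23 -0.74  0.1 ] op 0.0929 gf 0.0
(0.574, 0.2405, 0.3, -0.157) -> [ 0.1545 -1.2386  0.3976] -0.0055
(0.574, 0.2405, 0.12, -0.157) -> [ 0.1551 -1.239   1.1176] -0.0055
(0.574, 0.2405, 0.032, -0.157) -> [ 0.1554 -1.2391  1.4696] -0.0055
```

carry_out(plan=[[-1, [0.15, -1.0, 0.3], 0], [-1, [0.15, -1.0, 0.3], 0], [-1, [0.15, -1.0, 0.3], 0], [-1, [0.15, -1.0, 0.3], 0], [-1, [0.15, -1.0, 0.3], 0], [-1, [0.15, -1.0, 0.4], 0], [-1, [0.15, -1.0, 0.4], 0]])

```text
time_s: 2.7
eef_pos: [0.5624, 0.1825, 0.2962]
eef_rot: [3.139, 0.006, -0.165]
ft_force: [-0.5, 0.4, 0.2]
opening: 0.0931
grip_force: 0.0
```

```bash
python3 -c "
from h import *
mv((.574,.2405,.30,-.157),(.574,.2405,.12,-.157),(.574,.2405,.032,-.157))"
```

```text
t 2.7 p [0.5624 0.1825 0.2962] rot [ 3.139  0.006 -0.165] f [-0.51  0.44  0.24] op 0.0931 gf 0.0
(0.574, 0.2405, 0.3, -0.157) -> [ 0.0075 -0.2366 -0.0159] -0.005
(0.574, 0.2405, 0.12, -0.157) -> [ 0.0117 -0.2385  0.7041] -0.005
(0.574, 0.2405, 0.032, -0.157) -> [ 0.0138 -0.2394  1.0561] -0.005
```

carry_out(plan=[[-1, [0.01, -0.24, 0], 0], [-1, [0.01, -0.24, 0.0], 0], [-1, [0.01, -0.24, 0.6], 0], [-1, [0.01, -0.24, 0.6], 0], [-1, [0.01, -0.24, 0.6], 0], [-1, [0.01, -0.24, 0.6], 0], [-1, [0.01, -0.24, 0.8], 0], [-1, [0.01, -0.24, 0.95], 0], [-1, [0.01, -0.24, 0.95], 0], [-1, [0.01, -0.24, 0.95], 0]])

```text
time_s: 3.7
eef_pos: [0.5772, 0.2416, 0.0656]
eef_rot: [-3.14, -0.002, -0.166]
ft_force: [0.4, 0.0, 0.5]
opening: 0.093
grip_force: 0.0
```

```bash
python3 - <<'E'
from h import *
from workcell import r
mv((.574,.2405,.034,-.157))
s=r.camera("side")["image"][:,:,::-1];t=r.camera("top")["image"][:,:,::-1]
cv2.imwrite("pics/side1.png",s);cv2.imwrite("pics/top1.png",t)
f=lambda i,x,y,w,h:cv2.resize(i[y:y+h,x:x+w],None,fx=5,fy=5,interpolation=cv2.INTER_CUBIC)
cv2.imwrite("pics/g1.png",np.hstack([f(s,255,180,78,70),f(t,195,190,75,70)]))
E
```

```text
t 3.7 p [0.5772 0.2416 0.0656] rot [-3.14e+00 -2.00e-03 -1.66e-01] f [0.37 0.01 0.47] op 0.093 gf 0.0
(0.574, 0.2405, 0.034, -0.157) -> [-0.0123  0.0065  0.1264] -0.0056
```

View pics/g1.png

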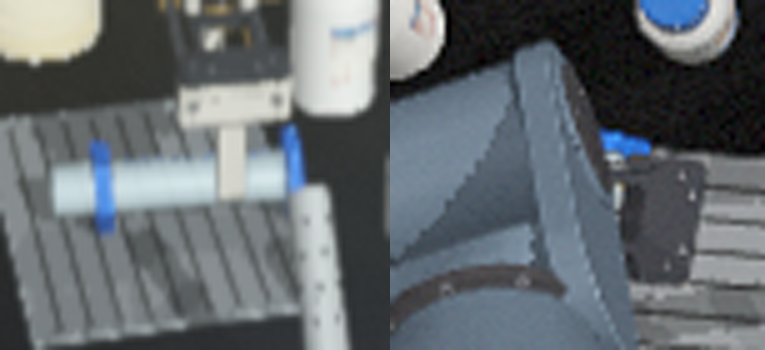

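```bash
python3 - <<'E'
from h import *
p=np.array([.5772,.2416,.0656]);y=-.166
ty=np.array([np.sin(y),-np.cos(y),0])
for o in (.0465,.064): print(o,(proj("side",p+o*ty+[0,0,-.019])[0]-[255,180])*5)
c=np.array([.5463,.2449,.031]);d=np.array([np.cos(2.985),np.sin(2.985),0])
for x in(-.085,-.075,.045,.057,.085): print(x,(proj("side",c+x*d+[0,0,0.018])[0]-[255,180])*5,(proj("side",c+x*d-[0,0,0.018])[0]-[255,180])*5)
E
```

```text
0.0465 [228.65024589 193.28507979]
0.064 [232.17504641 208.02840063]
-0.085 [297.11279838 146.64921327] [296.97278769 189.49321492]
-0.075 [282.84397863 147.9305123 ] [282.88188809 190.7952347 ]
0.045 [109.66656991 163.48134624] [111.88815254 206.5953066 ]
0.057 [ 92.14819981 165.05444557] [ 94.59317965 208.19338745]
0.085 [ 51.12814687 168.73792851] [ 54.09801807 211.93519976]
```

The gripper stands over the bare tube and the projections match within a pixel (finger at crop (231,198), mouth at (52,190)). I'll descend and close softly.

carry_out(plan=[[-1, [-0.01, 0, 0.13], 0], [-1, [-0.01, 0, 0.13], 0], [-1, [-0.01, 0, 0.13], 0], [0.2, [-0.01, 0, 0.13], 0], [0.2, [-0.01, 0, 0.13], 0], [0.2, [-0.01, 0, 0.13], 0], [0.2, [-0.01, 0, 0.13], 0], [0.2, [-0.01, 0, 0.13], 0], [0.2, [-0.01, 0, 0.13], 0], [0.2, [-0.01, 0, 0.13], 0]])

```text
time_s: 4.8
eef_pos: [0.573, 0.2425, 0.0299]
eef_rot: [3.142, 0.0, -0.165]
ft_force: [-0.5, -1.1, 0.3]
opening: 0.0419
grip_force: 0.0
```

carry_out(plan=[[0.22, [0, 0, 0], 0], [0.22, [0, 0, 0], 0], [0.22, [0, 0, 0], 0]])

```text
time_s: 5.1
eef_pos: [0.573, 0.2424, 0.0299]
eef_rot: [3.142, 0.0, -0.165]
ft_force: [-0.6, -0.6, 0.2]
opening: 0.0363
grip_force: 0.5
```

carry_out(plan=[[0.24, [0, 0, 0], 0], [0.24, [0, 0, 0], 0], [0.24, [0, 0, 0], 0]])

```text
time_s: 5.4
eef_pos: [0.573, 0.2425, 0.0299]
eef_rot: [-3.142, -0.0, -0.165]
ft_force: [0.4, -1.3, 0.5]
opening: 0.0352
grip_force: 0.5
```

carry_out(plan=[[0.26, [0, 0, 0], 0], [0.26, [0, 0, 0], 0], [0.26, [0, 0, 0], 0]])

```text
time_s: 5.7
eef_pos: [0.573, 0.2425, 0.0299]
eef_rot: [-3.142, 0.0, -0.165]
ft_force: [-0.2, -0.4, -0.4]
opening: 0.0346
grip_force: 2.9
```

carry_out(plan=[[0.29, [0, 0, 0], 0], [0.29, [0, 0, 0], 0], [0.29, [0, 0, 0], 0]])

```text
time_s: 6.0
eef_pos: [0.573, 0.2425, 0.0299]
eef_rot: [-3.142, -0.0, -0.165]
ft_force: [0.3, -1.2, 0.6]
opening: 0.0341
grip_force: 29.3
```

carry_out(plan=[[0.26, [0, 0, 0], 0], [0.26, [0, 0, 0], 0], [0.26, [0, 0, -0.04], 0], [0.26, [0, 0, -0.08], 0], [0.26, [0, 0, -0.08], 0]])

```text
time_s: 6.5
eef_pos: [0.5739, 0.2428, 0.0519]
eef_rot: [-3.14, -0.003, -0.165]
ft_force: [0.6, 0.3, -1.6]
opening: 0.0341
grip_force: 2.8
```

```bash
cat >> h.py <<'E'
def blobs(roi=(225,100,345,262),show=True):
    from workcell import r
    i=r.camera("side")["image"]; x0,y0,x1,y1=roi
    h=cv2.cvtColor(i[y0:y1,x0:x1],cv2.COLOR_RGB2HSV); m=cv2.inRange(h,(104,150,60),(125,255,255))
    n,l,st,ce=cv2.connectedComponentsWithStats(m)
    for k in range(1,n):
        if st[k,4]>15: print("blob",ce[k].round(1)+[x0,y0],"box",st[k,:4]+[x0,y0,0,0],"A",st[k,4])
    return i
E
python3 - <<'E'
from h import *
mv();blobs()
im=cv2.imread("pics/side1.png")
E
```

```text
t 6.5 p [0.5739 0.2428 0.0519] rot [-3.14e+00 -3.00e-03 -1.65e-01] f [ 0.58  0.3  -1.62] op 0.0341 gf 2.81
blob [313.8 209.2] box [313 201   3  16] A 37
blob [340.6 205.2] box [336 201   9  10] A 63
blob [274.9 211. ] box [273 203   5  17] A 36
```

carry_out(plan=[[0.26, [0, 0, 0.04], 0], [0.26, [0, 0, 0.07], 0], [0.26, [0, 0, 0.075], 0], [0.25, [0, 0, 0.075], 0], [0.25, [0, 0, 0.075], 0], [0.25, [0, 0, 0.04], 0], [0.25, [0, 0, 0.04], 0]])

```text
time_s: 7.25
eef_pos: [0.5737, 0.2427, 0.0414]
eef_rot: [-3.141, -0.002, -0.165]
ft_force: [0.6, -0.2, 0.0]
opening: 0.0349
grip_force: 0.4
```

```bash
python3 - <<'E'
from h import *
mv();blobs()
E
```

```text
t 7.25 p [0.5737 0.2427 0.0414] rot [-3.141e+00 -2.000e-03 -1.650e-01] f [ 0.55 -0.18  0.04] op 0.0349 gf 0.38
blob [340.5 205.3] box [336 201   9  10] A 64
blob [313.2 211.1] box [312 205   3  12] A 20
blob [274.7 216.7] box [273 208   4  18] A 36
```

carry_out(plan=[[0.25, [0, 0, 0.04], 0], [0.25, [0, 0, 0.04], 0], [0.255, [0, 0, 0.04], 0], [0.255, [0, 0, 0.04], 0], [0.255, [0, 0, 0.04], 0], [0.255, [0, 0, 0.02], 0], [0.255, [0, 0, -0.01], 0], [0.255, [0, 0, -0.02], 0], [0.255, [0, 0, -0.02], 0]])

```text
time_s: 8.2
eef_pos: [0.5734, 0.2425, 0.0458]
eef_rot: [-3.141, -0.001, -0.165]
ft_force: [0.6, -0.3, -0.0]
opening: 0.0343
grip_force: 0.0
```

```bash
python3 - <<'E'
from h import *
mv();blobs()
E
```

```text
t 8.2 p [0.5734 0.2425 0.0458] rot [-3.141e+00 -1.000e-03 -1.650e-01] f [ 0.59 -0.27 -0.01] op 0.0343 gf 0.0
blob [340.5 205.3] box [336 201   9  10] A 64
blob [313.2 211. ] box [312 205   3  12] A 22
blob [274.7 216.6] box [273 208   4  18] A 37
```

carry_out(plan=[[0.2, [0, 0, 0], 0], [0.2, [0.03, 0, 0.05], 0], [0.2, [0.03, 0, 0.058], 0], [0.26, [0.03, 0, 0.058], 0], [0.26, [0.03, 0, 0.058], 0], [0.26, [0.03, 0, 0.058], 0], [0.26, [0.03, 0, 0.02], 0], [0.26, [0.03, 0, -0.02], 0], [0.26, [0.03, 0, -0.02], 0]])

```text
time_s: 9.15
eef_pos: [0.5814, 0.2416, 0.0521]
eef_rot: [-3.14, -0.003, -0.165]
ft_force: [0.2, -0.2, -2.1]
opening: 0.0348
grip_force: 2.2
```

```bash
python3 - <<'E'
from h import *
mv();blobs()
E
```

```text
t 9.15 p [0.5814 0.2416 0.0521] rot [-3.14e+00 -3.00e-03 -1.65e-01] f [ 0.23 -0.2  -2.07] op 0.0348 gf 2.25
blob [340.5 205.3] box [336 201   9  10] A 65
blob [274.9 213. ] box [273 205   5  17] A 39
blob [313.9 211.7] box [313 208   3   9] A 23
```

```bash
python3 - <<'E'
from h import *
from workcell import r
s=r.camera("side")["image"][:,:,::-1]; cv2.imwrite("pics/side2.png",s)
cv2.imwrite("pics/g2.png",cv2.resize(s[165:255,250:340],None,fx=6,fy=6,interpolation=cv2.INTER_CUBIC))
E
```

```text
(no output)
```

View pics/g2.png

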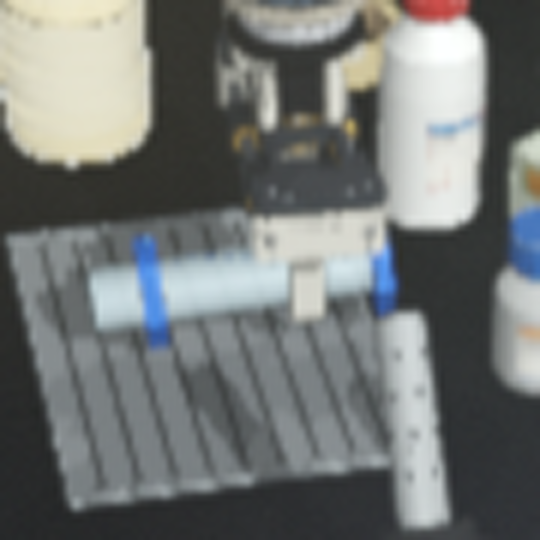

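The view shows the tube held at the pads (crop 305,290) and pitched a few degrees mouth-down (mouth at 100,298). It pivots slowly under gravity, so I'll lift further and let it swing.

carry_out(plan=[[0.26, [0, 0, -0.05], 0], [0.26, [0, 0, -0.1], 0], [0.26, [0, 0, -0.1], 0], [0.26, [0, 0, -0.1], 0], [0.26, [0, 0, -0.1], 0], [0.26, [0, 0, -0.1], 0]])

```text
time_s: 9.85
eef_pos: [0.5802, 0.2412, 0.0745]
eef_rot: [3.141, 0.001, -0.165]
ft_force: [0.0, 0.0, -1.4]
opening: 0.0346
grip_force: 2.2
```

```bash
python3 - <<'E'
from h import *
mv();blobs()
E
```

```text
t 9.85 p [0.5802 0.2412 0.0745] rot [ 3.141e+00  1.000e-03 -1.650e-01] f [ 0.03  0.01 -1.4 ] op 0.0346 gf 2.25
blob [274.1 208.2] box [272 200   6  18] A 43
blob [340.6 205.2] box [336 201   9  10] A 63
blob [313.6 206.7] box [313 202   3  10] A 20
```

carry_out(plan=[[0.27, [0, 0, 0], 0], [0.27, [0, 0, 0], 0], [0.27, [0, 0, -0.1], 0], [0.27, [0, 0, -0.2], 0], [0.27, [0, 0, -0.3], 0], [0.27, [0, 0, -0.3], 0]])

```text
time_s: 10.5
eef_pos: [0.5819, 0.2418, 0.1532]
eef_rot: [-3.139, -0.005, -0.165]
ft_force: [-0.0, 0.2, -0.9]
opening: 0.0344
grip_force: 11.3
```

```bash
python3 - <<'E'
from h import *
mv((.43,.13,.15,1.488));blobs()
E
```

```text
t 10.5 p [0.5819 0.2418 0.1532] rot [-3.139 -0.005 -0.165] f [-0.    0.23 -0.94] op 0.0344 gf 11.26
(0.43, 0.13, 0.15, 1.488) -> [-0.5261  0.5408  0.0089] -1.0522
blob [274.1 190.4] box [272 182   6  17] A 37
blob [340.6 205.2] box [336 201   9  10] A 65
```

carry_out(plan=[[0.27, [-0.1, 0.1, 0], 0], [0.27, [-0.25, 0.25, 0], -0.1], [0.27, [-0.4, 0.4, 0], -0.2], [0.27, [-0.53, 0.54, 0], -0.3], [0.27, [-0.53, 0.54, 0], -0.4], [0.27, [-0.53, 0.54, 0], -0.5], [0.27, [-0.53, 0.54, 0], -0.6], [0.27, [-0.53, 0.54, 0], -0.7], [0.27, [-0.53, 0.54, 0], -0.7]])

```text
time_s: 11.45
eef_pos: [0.4268, 0.1297, 0.1487]
eef_rot: [-3.14, 0.001, 0.94]
ft_force: [-0.0, 0.5, -1.1]
opening: 0.0342
grip_force: 11.3
```

carry_out(plan=[[0.27, [0, 0, 0], -0.1], [0.27, [0, 0, 0], -0.2], [0.27, [0, 0, 0], -0.3], [0.27, [0, 0, 0], -0.35], [0.27, [0, 0, 0], -0.35]])

```text
time_s: 11.95
eef_pos: [0.4269, 0.1297, 0.1488]
eef_rot: [-3.14, 0.001, 1.486]
ft_force: [-0.7, 0.6, -1.9]
opening: 0.0345
grip_force: 11.3
```

```bash
python3 - <<'E'
from h import *
from workcell import r
mv((.42,.12,.09,1.488),(.42,.07,.06,1.488))
s=r.camera("side")["image"][:,:,::-1]; cv2.imwrite("pics/side3.png",s)
t=r.camera("top")["image"][:,:,::-1]; cv2.imwrite("pics/top3.png",t)
cv2.imwrite("pics/g3.png",np.hstack([cv2.resize(s[150:325,220:345],None,fx=3.4,fy=3.4,interpolation=cv2.INTER_CUBIC),cv2.resize(t[160:310,260:370],(371,595)if 0 else (330,595),interpolation=cv2.INTER_CUBIC)]))
E
```

```text
t 11.95 p [0.4269 0.1297 0.1488] rot [-3.140e+00  1.000e-03  1.486e+00] f [-0.67  0.56 -1.92] op 0.0345 gf 11.26
(0.42, 0.12, 0.09, 1.488) -> [-0.0409 -0.0237  0.2354] -0.0014
(0.42, 0.07, 0.06, 1.488) -> [-0.2401 -0.0065  0.3554] -0.0014
```

View pics/g3.png

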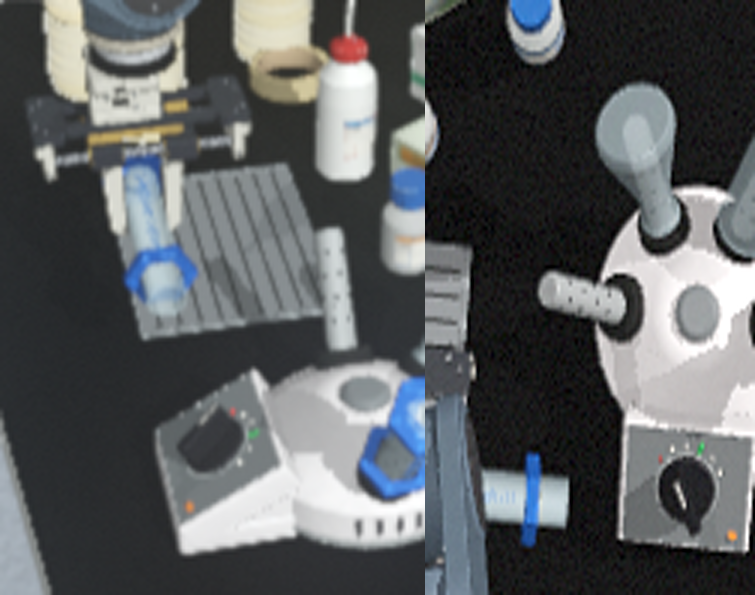

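The tube points to -y, pitched mouth-down: bumper at side crop (160,273), mouth (166,302), bumper in top crop (107,500). I'll triangulate for the pitch.

```bash
python3 - <<'E'
from h import *
np.set_printoptions(precision=4,suppress=True)
T=lambda u,v:np.array([260+u/3,160+v/3.967]);S=lambda u,v:np.array([220+u/3.4,150+v/3.4])
g=np.array([.4269,.1297,.1488]);h=1.486-np.pi/1
d0=np.array([np.cos(1.486+np.pi),np.sin(1.486+np.pi),0])
print(tri(T(107,500),S(160,273)))
def f(q):
    d=np.cos(q[0])*d0-np.sin(q[0])*np.array([0,0,1]); o=[]
    b=g+(.051+q[1])*d; m=g+(.085+q[1])*d
    return np.r_[proj("top",b)[0]-T(107,500),proj("side",b)[0]-S(160,273),proj("side",m)[0]-S(168,303)]
s=least_squares(f,[.2,.034]);print(s.x,np.degrees(s.x[0]),s.fun)
E
```

```text
(array([0.4179, 0.0409, 0.1397]), array([ 0.0584, -0.2587, -0.2797,  0.0088]))
[0.1303 0.0385] 7.462886164693946 [-0.0232 -0.7942  0.2154  0.5378 -0.1564 -0.4104]
```

carry_out(plan=[[0.265, [-0.06, 0, 0.15], 0], [0.265, [-0.12, 0, 0.31], 0], [0.265, [-0.12, 0, 0.31], 0], [0.265, [-0.16, 0, 0.31], 0], [0.265, [-0.2, 0, 0.31], 0], [0.265, [-0.23, 0, 0.31], 0], [0.265, [-0.26, 0, 0.31], 0], [0.265, [-0.26, 0, 0.31], 0]])

```text
time_s: 12.85
eef_pos: [0.4228, 0.0648, 0.0741]
eef_rot: [3.139, -0.001, 1.483]
ft_force: [-0.2, 4.4, -0.3]
opening: 0.0344
grip_force: 6.7
```

```bash
python3 - <<'E'
from h import *
mv();blobs((225,150,300,300))
E
```

```text
t 12.85 p [0.4228 0.0648 0.0741] rot [ 3.139e+00 -1.000e-03  1.483e+00] f [-0.23  4.41 -0.32] op 0.0344 gf 6.73
blob [270.8 258. ] box [261 252  22  15] A 119
```

```bash
cat >> h.py <<'E'
def bumper(g,yaw,pitch,q=.036):
    d0=np.array([np.cos(yaw+np.pi),np.sin(yaw+np.pi),0]); d=np.cos(pitch)*d0-np.sin(pitch)*np.array([0,0,1])
    return proj("side",np.array(g)+(.051+q)*d)[0]
E
python3 - <<'E'
from h import *
i=cv2.imread("pics/side3.png")
m=cv2.inRange(cv2.cvtColor(i,cv2.COLOR_BGR2HSV),(104,150,60),(125,255,255))[210:260,225:300]
n,l,st,ce=cv2.connectedComponentsWithStats(m);print([(ce[k]+[225,210],st[k,4]) for k in range(1,n) if st[k,4]>15])
print(bumper((.4269,.1297,.1488),1.486,.13))
for q in(.036,.028,.02):print(q,[bumper((.4228,.0648,.0741),1.483,np.radians(a),q).round(1) for a in(0,7,15,25,35,45)])
E
```

```text
[(array([266.11764706, 227.95098039]), np.int32(102))]
[267.13270789 230.264816  ]
0.036 [array([272.4, 260.5]), array([272.5, 263.1]), array([272.6, 265.7]), array([272.5, 268.3]), array([272.3, 270. ]), array([271.9, 270.9])]
0.028 [array([271.9, 258.8]), array([272. , 261.2]), array([272.1, 263.6]), array([272. , 265.9]), array([271.8, 267.5]), array([271.5, 268.3])]
0.02 [array([271.5, 257.2]), array([271.6, 259.3]), array([271.6, 261.4]), array([271.6, 263.5]), array([271.4, 265. ]), array([271.1, 265.7])]
```

```bash
cat >> h.py <<'E'
def blue(n,roi,im=None):
    from workcell import r
    i=r.camera(n)["image"] if im is None else cv2.imread(im)[:,:,::-1]; x0,y0,x1,y1=roi
    m=cv2.inRange(cv2.cvtColor(np.ascontiguousarray(i[y0:y1,x0:x1]),cv2.COLOR_RGB2HSV),(104,150,60),(125,255,255))
    k,l,st,ce=cv2.connectedComponentsWithStats(m); L=sorted([(int(st[j,4]),(ce[j]+[x0,y0]).round(1).tolist(),(st[j,:4]+[x0,y0,0,0]).tolist()) for j in range(1,k) if st[j,4]>10],reverse=True)
    return L
E
python3 - <<'E'
from h import *
R=(280,265,345,310)
a=blue("top",R,"pics/top3.png");b=blue("top",R);c=blue("side",(225,230,300,300));print(a,b,c,sep="\n")
print(tri(np.array(a[0][1]),np.array([267.1,230.3])))
print(tri(np.array(b[0][1]),np.array(c[0][1])+[1,2.3]))
E
```

```text
[(107, [295.0, 285.1], [292, 274, 7, 24])]
[(105, [313.4, 286.0], [310, 275, 7, 23])]
[(117, [270.9, 257.9], [261, 252, 22, 15])]
(array([0.41960431, 0.04311657, 0.13783469]), array([-0.01731447,  0.07652888,  0.08281497, -0.00264594]))
(array([ 0.41654669, -0.00579438,  0.06228364]), array([ 0.05985362, -0.2605885 , -0.27017594,  0.00946096]))
```

carry_out(plan=[[0.265, [0.06, 0, 0.0], 0], [0.265, [0.06, 0, 0.06], 0], [0.265, [0.06, 0, 0.12], 0], [0.265, [0.06, 0, 0.15], 0], [0.265, [0.06, 0, 0.165], 0], [0.265, [0.06, 0, 0.178], 0], [0.265, [0.06, 0, 0.178], 0]])

```text
time_s: 13.7
eef_pos: [0.4235, 0.0799, 0.0284]
eef_rot: [3.141, -0.0, 1.484]
ft_force: [1.0, -0.1, -1.5]
opening: 0.0346
grip_force: 6.8
```

```bash
python3 - <<'E'
from h import *
mv()
b=blue("top",(270,255,345,315));c=blue("side",(215,225,300,300));print(b,c,sep="\n")
print(tri(np.array(b[0][1]),np.array(c[0][1])+[1,2.3]))
E
```

```text
t 13.7 p [0.4235 0.0799 0.0284] rot [ 3.141 -0.     1.484] f [ 1.   -0.14 -1.49] op 0.0346 gf 6.75
[(90, [308.5, 285.6], [306, 275, 6, 22])]
[(104, [269.5, 263.3], [261, 258, 20, 15])]
(array([0.41612484, 0.01055887, 0.02839264]), array([-0.03942346,  0.17247973,  0.17875736, -0.00608153]))
```

carry_out(plan=[[0.15, [0, 0, 0], 0], [0.15, [0, 0, 0], 0], [0.15, [0.104, 0, 0], 0], [0.15, [0.104, 0, 0], 0], [0.26, [0.104, 0, 0], 0], [0.26, [0.104, 0, 0], 0], [0.26, [0.104, 0, 0], 0], [0.26, [0.104, 0, -0.05], 0], [0.26, [0.104, 0, -0.1], 0], [0.26, [0.104, 0, -0.1], 0]])

```text
time_s: 14.8
eef_pos: [0.4262, 0.1058, 0.0545]
eef_rot: [3.139, -0.001, 1.484]
ft_force: [0.4, 0.8, -0.1]
opening: 0.035
grip_force: 2.2
```

```bash
python3 - <<'E'
from h import *
mv()
b=blue("top",(270,255,345,315));c=blue("side",(215,225,300,300));print(b,c,sep="\n")
print(tri(np.array(b[0][1]),np.array(c[0][1])+[1,2.3]))
E
```

```text
t 14.8 p [0.4262 0.1058 0.0545] rot [ 3.139e+00 -1.000e-03  1.484e+00] f [ 0.39  0.8  -0.05] op 0.035 gf 2.24
[(102, [308.1, 285.3], [304, 274, 8, 23])]
[(98, [269.9, 262.8], [261, 258, 20, 13])]
(array([0.41735775, 0.01164557, 0.02916856]), array([-0.01538422,  0.06721796,  0.06972706, -0.00239097]))
```

It now pivots freely with the bumper staying down, about 15° so far. I'll keep lifting.

carry_out(plan=[[0.26, [0, 0, -0.04], 0], [0.26, [-0.01, 0, -0.08], 0], [0.26, [-0.03, 0, -0.12], 0], [0.26, [-0.05, 0, -0.15], 0], [0.26, [-0.07, 0, -0.18], 0], [0.26, [-0.08, 0, -0.2], 0], [0.26, [-0.08, 0, -0.2], 0]])

```text
time_s: 15.6
eef_pos: [0.424, 0.0856, 0.1036]
eef_rot: [3.141, -0.0, 1.484]
ft_force: [-0.2, -0.2, -1.0]
opening: 0.0345
grip_force: 2.4
```

```bash
python3 - <<'E'
from h import *
mv()
b=blue("top",(270,255,345,315));c=blue("side",(215,225,300,300));print(b,c,sep="\n")
print(tri(np.array(b[0][1]),np.array(c[0][1])+[1,2.3]))
E
```

```text
t 15.6 p [0.424  0.0856 0.1036] rot [ 3.141 -0.     1.484] f [-0.25 -0.21 -0.95] op 0.0345 gf 2.42
[(142, [309.6, 285.4], [302, 274, 13, 23])]
[(84, [270.4, 260.8], [260, 257, 22, 9])]
(array([0.41765422, 0.0064731 , 0.04107808]), array([ 0.02190054, -0.0955257 , -0.09913435,  0.00343408]))
```

carry_out(plan=[[0.265, [0, 0, 0], 0], [0.265, [0, 0.03, -0.01], 0], [0.265, [0, 0.06, 0], 0], [0.265, [-0.02, 0.06, 0.015], 0], [0.265, [-0.04, 0.06, 0.03], 0], [0.265, [-0.055, 0.06, 0.042], 0], [0.265, [-0.07, 0.06, 0.055], 0], [0.265, [-0.083, 0.06, 0.065], 0], [0.265, [-0.095, 0.06, 0.074], 0], [0.265, [-0.095, 0.06, 0.074], 0]])

```text
time_s: 16.7
eef_pos: [0.4368, 0.061, 0.0844]
eef_rot: [3.141, -0.001, 1.484]
ft_force: [0.2, 5.1, 3.7]
opening: 0.0343
grip_force: 6.9
```

```bash
python3 - <<'E'
from h import *
mv()
b=blue("top",(270,255,345,315));c=blue("side",(215,225,300,300));print(b,c,sep="\n")
print(tri(np.array(b[0][1]),np.array(c[0][1])+[1,2.3]))
E
```

```text
t 16.7 p [0.4368 0.061  0.0844] rot [ 3.141e+00 -1.000e-03  1.484e+00] f [0.25 5.07 3.68] op 0.0343 gf 6.85
[(122, [314.7, 280.7], [310, 270, 10, 22])]
[(65, [273.5, 264.8], [266, 261, 18, 9])]
(array([ 0.42748837, -0.00765995,  0.03420448]), array([-0.28844031,  1.23521701,  1.27360977, -0.04894215]))
```

carry_out(plan=[[0.265, [-0.012, 0, -0.025], 0], [0.265, [-0.024, 0, -0.045], 0], [0.265, [-0.04, 0, -0.055], 0], [0.265, [-0.058, 0, -0.066], 0], [0.265, [-0.076, 0, -0.075], 0], [0.265, [-0.08, 0, -0.077], 0], [0.265, [-0.08, 0, -0.077], 0]])

```text
time_s: 17.5
eef_pos: [0.435, 0.0408, 0.1038]
eef_rot: [3.141, 0.0, 1.484]
ft_force: [0.8, 0.8, -1.0]
opening: 0.0345
grip_force: 6.9
```

```bash
python3 - <<'E'
from h import *
mv()
b=blue("top",(270,255,345,315));c=blue("side",(215,225,300,300));print(b,c,sep="\n")
print(tri(np.array(b[0][1]),np.array(c[0][1])+[1,2.3]))
E
```

```text
t 17.5 p [0.435  0.0408 0.1038] rot [3.141 0.    1.484] f [ 0.77  0.81 -1.02] op 0.0345 gf 6.91
[(57, [319.3, 281.2], [318, 273, 4, 17])]
[(23, [269.2, 266.4], [266, 265, 8, 4])]
(array([ 0.41880355, -0.01991122,  0.04047409]), array([-0.84194052,  3.63458229,  3.72569789, -0.13697635]))
```

carry_out(plan=[[0.275, [0, 0, 0], 0], [0.275, [0, 0, 0], 0], [0.275, [0.05, 0, -0.1], 0], [0.275, [0.1, 0, -0.2], 0], [0.275, [0.2, 0, -0.35], 0], [0.275, [0.3, 0, -0.5], 0], [0.275, [0.3, 0, -0.5], 0], [0.275, [0.3, 0, -0.5], 0]])

```text
time_s: 18.4
eef_pos: [0.4412, 0.1159, 0.2285]
eef_rot: [3.141, 0.0, 1.486]
ft_force: [-0.6, -0.7, -1.4]
opening: 0.0345
grip_force: 16.1
```

```bash
python3 - <<'E'
from h import *
from workcell import r
mv()
s=r.camera("side")["image"][:,:,::-1]; cv2.imwrite("pics/side4.png",s)
t=r.camera("top")["image"][:,:,::-1]; cv2.imwrite("pics/top4.png",t)
cv2.imwrite("pics/g4.png",np.hstack([cv2.resize(s[140:290,220:330],None,fx=4,fy=4,interpolation=cv2.INTER_CUBIC),cv2.resize(t[180:330,270:360],None,fx=4,fy=4,interpolation=cv2.INTER_CUBIC)]))
print(blue("top",(270,235,360,320),"pics/top4.png"),blue("side",(215,150,300,280),"pics/side4.png"))
E
```

```text
t 18.4 p [0.4412 0.1159 0.2285] rot [3.141 0.    1.486] f [-0.6  -0.66 -1.4 ] op 0.0345 gf 16.13
[(153, [287.9, 278.9], [281, 268, 13, 24])] [(18, [263.8, 217.8], [260, 217, 10, 3]), (12, [277.8, 216.0], [276, 215, 5, 3])]
```

View pics/g4.png

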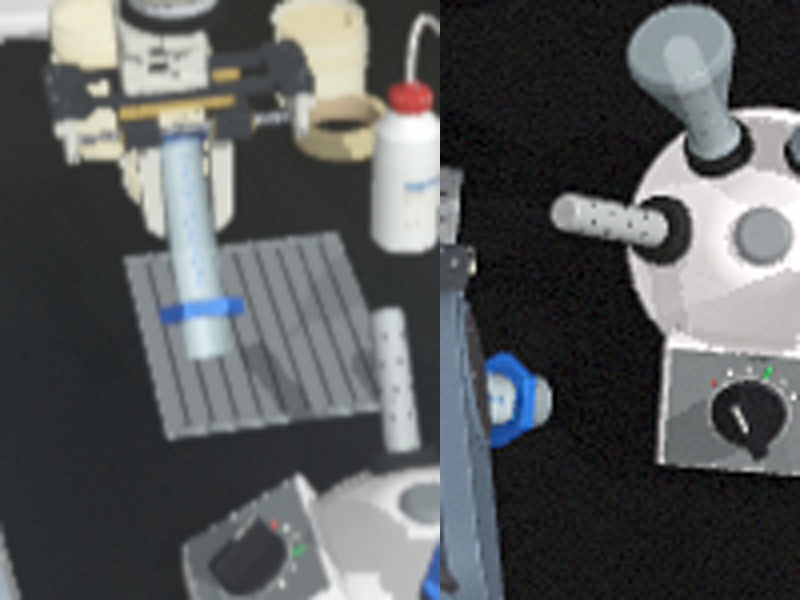

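```bash
cat >> h.py <<'E'
def pose(g,yaw,q,pitch):
    d0=np.array([np.cos(yaw+np.pi),np.sin(yaw+np.pi),0]);k=np.array([0,0,1.])
    d=np.cos(pitch)*d0-np.sin(pitch)*k; u=np.sin(pitch)*d0+np.cos(pitch)*k; w=np.cross(d,u)
    return np.array(g),d,u,w
E
python3 - <<'E'
from h import *
S=lambda u,v:np.array([(u+.5)/4-.5+220,(v+.5)/4-.5+140]);T=lambda u,v:np.array([(u-440+.5)/4-.5+270,(v+.5)/4-.5+180])
g0=(.4412,.1159,.2285)
a=np.linspace(0,2*np.pi,72)
def f(q,full=False):
    g,d,u,w=pose(g0,1.486,q[0],q[1]); X=lambda x:g+(x+q[0])*d+np.array([q[2],0,0])
    ring=X(.085)+.018*(np.cos(a)[:,None]*u+np.sin(a)[:,None]*w)
    hexp=X(.051)+.0323*(np.cos(a)[:,None]*u+np.sin(a)[:,None]*w)
    rs,rt=proj("side",ring),proj("top",ring)
    return np.array([proj("side",X(.051))[0][1]-S(202,309)[1],rs[:,1].max()-S(205,358)[1],rt[:,0].max()-T(552,400)[0],.5*(rs[:,0].max()+rs[:,0].min())-S(207,350)[0]])
for q0 in(.02,.04):
    s=least_squares(f,[q0,.8,0]);print(s.x,np.degrees(s.x[1]),s.fun)
E
```

```text
[ 0.02766753  0.93730258 -0.00151586] 53.703481693942344 [ 0.0432645  -0.04447812  0.00181613 -0.00051452]
[ 0.02766753  0.93730258 -0.00151586] 53.70348170284738 [ 0.04326451 -0.04447812  0.00181612 -0.00051452]
```

The image shows a steep tube: mouth at side crop (205,352), bumper (202,309), mouth edge in top crop (552,400). The fit gives pitch 53.7° (wanted 55°) and the grip 113 mm from the mouth. Next I'll correct the peg tip with the bias seen on the known tube and work out the approach.

```bash
python3 - <<'E'
from h import *
np.set_printoptions(precision=4,suppress=True)
S=lambda u,v:np.array([(u+.5)/4-.5+220,(v+.5)/4-.5+140]);T=lambda u,v:np.array([(u-440+.5)/4-.5+270,(v+.5)/4-.5+180])
g,d,u,w=pose((.4412,.1159,.2285),1.486,.0277,.937)
a=np.linspace(0,2*np.pi,72);M=g+.1127*d
ring=M+.018*(np.cos(a)[:,None]*u+np.sin(a)[:,None]*w)
rs,rt=proj("side",ring),proj("top",ring)
bt=np.array([rt[:,0].max()-T(552,400)[0],.5*(rt[:,1].max()+rt[:,1].min())-T(552,400)[1]])
bs=np.array([rs[:,0].mean()-S(207,350)[0],rs[:,1].max()-S(205,358)[1]])
print("bias top",bt,"side",bs)
# tip: disc edges.  fit tip with disc extremes
def f(p,bt=bt,bs=bs):
    z=p-np.array([.5576,-.0363,.08]);z/=np.linalg.norm(z);x=np.cross(z,[0,0,1.]);x/=np.linalg.norm(x);y=np.cross(z,x)
    R=p-.002*z+.0125*(np.cos(a)[:,None]*x+np.sin(a)[:,None]*y)
    t,s=proj("top",R),proj("side",R)
    return np.r_[t[:,0].min()-T(552,0)[0],t[:,1].mean()-T(0,212)[1],s[:,0].mean()-S(387,0)[0],s[:,1].min()-S(0,307)[1]]-np.r_[bt,bs]
s=least_squares(f,[.566,.022,.165]);print("tip",s.x,s.fun)
s=least_squares(lambda p:f(p,0*bt,0*bs),[.566,.022,.165]);print("tip nobias",s.x,s.fun)
E
```

```text
bias top [ 0.0149 -0.1296] side [ 0.5115 -0.1274]
tip [0.5661 0.0236 0.1703] [ 0.1359 -0.4392 -0.4903  0.0286]
tip nobias [0.5653 0.0239 0.1698] [ 0.0774 -0.2489 -0.2791  0.0159]
```

```bash
python3 -c "
from h import *
mv((.4412,.13,.31,1.488),(.5726,.13,.31,1.488),(.5726,.102,.273,1.488),(.5716,.0902,.2568,1.488))"
```

```text
t 18.5 p [0.4406 0.1152 0.2273] rot [-3.139e+00  1.000e-03  1.484e+00] f [ 0.2  -0.08 -0.96] op 0.0345 gf 16.13
(0.4412, 0.13, 0.31, 1.488) -> [ 0.0588 -0.0035 -0.3307] -0.0024
(0.5726, 0.13, 0.31, 1.488) -> [ 0.1042  0.5201 -0.332 ] -0.0024
(0.5726, 0.102, 0.273, 1.488) -> [-0.0072  0.5302 -0.184 ] -0.0024
(0.5716, 0.0902, 0.2568, 1.488) -> [-0.0546  0.5304 -0.1191] -0.0024
```

carry_out(plan=[[0.275, [0.06, 0, -0.15], 0], [0.275, [0.06, 0, -0.33], 0], [0.275, [0.08, 0.15, -0.33], 0], [0.275, [0.1, 0.3, -0.33], 0], [0.275, [0.1, 0.42, -0.33], 0], [0.275, [0.1, 0.53, -0.33], 0], [0.275, [0.1, 0.53, -0.33], 0], [0.275, [0.04, 0.53, -0.25], 0], [0.275, [-0.007, 0.53, -0.184], 0], [0.275, [-0.007, 0.53, -0.184], 0]])

```text
time_s: 19.5
eef_pos: [0.5714, 0.1011, 0.2715]
eef_rot: [-3.136, 0.001, 1.483]
ft_force: [0.1, -0.3, -0.6]
opening: 0.0342
grip_force: 16.1
```

```bash
python3 - <<'E'
from h import *
from workcell import r
mv((.5716,.0902,.2568,1.488),(.5632,.0302,.1708,1.488))
s=r.camera("side")["image"][:,:,::-1]; cv2.imwrite("pics/side5.png",s)
t=r.camera("top")["image"][:,:,::-1]; cv2.imwrite("pics/top5.png",t)
cv2.imwrite("pics/g5.png",np.hstack([cv2.resize(s[130:270,270:370],None,fx=4,fy=4,interpolation=cv2.INTER_CUBIC),cv2.resize(t[180:320,260:360],None,fx=4,fy=4,interpolation=cv2.INTER_CUBIC)]))
print(blue("top",(240,200,360,300),"pics/top5.png"),blue("side",(270,120,345,270),"pics/side5.png"))
E
```

```text
t 19.5 p [0.5714 0.1011 0.2715] rot [-3.136e+00  1.000e-03  1.483e+00] f [ 0.11 -0.33 -0.64] op 0.0342 gf 16.13
(0.5716, 0.0902, 0.2568, 1.488) -> [-0.0432  0.0048  0.0588] -0.0034
(0.5632, 0.0302, 0.1708, 1.488) -> [-0.2847 -0.0054  0.4032] -0.0034
[(152, [291.8, 229.9], [286, 218, 12, 25])] [(64, [340.5, 205.3], [336, 201, 9, 10]), (48, [340.6, 264.8], [337, 261, 8, 9]), (17, [306.2, 200.8], [304, 199, 6, 4])]
```

View pics/g5.png

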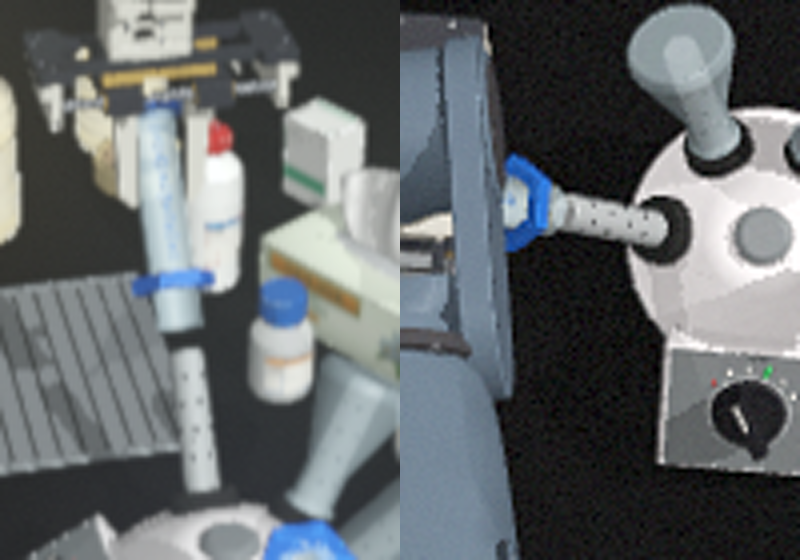

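Side crop: the mouth (181,325) is in line with the peg tip (187,350) within about 2 mm. The top crop shows a small offset in the opposite direction, so the alignment is good. I'll insert slowly and watch the force.

carry_out(plan=[[0.275, [-0.028, 0.003, 0.04], 0], [0.275, [-0.043, 0.004, 0.06], 0], [0.275, [-0.05, 0.003, 0.07], 0], [0.275, [-0.057, 0.003, 0.081], 0], [0.275, [-0.071, 0.002, 0.101], 0], [0.275, [-0.085, 0.002, 0.121], 0], [0.275, [-0.085, 0.002, 0.121], 0]])

```text
time_s: 20.3
eef_pos: [0.5716, 0.081, 0.2436]
eef_rot: [-3.141, 0.0, 1.484]
ft_force: [-0.8, 0.1, -0.5]
opening: 0.0339
grip_force: 16.1
```

```bash
python3 - <<'E'
from h import *
from workcell import r
mv((.5632,.0302,.1708,1.488))
# peg evidence: compare side images around peg
s=r.camera("side")["image"][:,:,::-1]; cv2.imwrite("pics/side6.png",s)
a=cv2.cvtColor(cv2.imread("pics/side5.png"),6).astype(int);b=cv2.cvtColor(s,6).astype(int)
for row in (222,230,238,246):
    print(row,a[row,308:332],b[row,308:332],sep="\n")
print(blue("side",(270,120,335,270),"pics/side6.png"))
E
```

```text
t 20.3 p [0.5716 0.081  0.2436] rot [-3.141  0.     1.484] f [-0.81  0.1  -0.54] op 0.0339 gf 16.13
(0.5632, 0.0302, 0.1708, 1.488) -> [-0.2053 -0.0156  0.2915] -0.0024
222
[105 135 140 138 123 137 166 184 198 208 214 204 174  95  55  50  52  51
  50  49  49  50  52  63]
[103 136 141 144 165 168 182 190 194 195 194 198 170 139 113  67  54  52
  52  53  52  52  52  64]
230
[110 105  93  80 102 102 130 148 175 201 205 177 170 184 109  55  50  51
  51  50  51  50  50  51]
[112 104  94  82 102 103 130 148 176 201 205 177 171 184 110  56  52  52
  50  51  53  52  52  52]
238
[104 136 141 136 111  94  83 125 167 184 186 190 207 201 185 105  53  48
  48  48  49  48  49  48]
[105 137 141 136 112  95  83 125 168 184 186 190 207 201 185 107  53  50
  49  49  49  50  49  50]
246
[ 49  49  49  50  49  50  52  82 141 170 187 204 209 205 199 185 106  55
  48  50  50  49  50  50]
[ 49  50  49  49  49  51  53  82 142 170 187 204 209 205 199 186 107  54
  49  50  49  50  49  51]
[(17, [323.6, 209.9], [322, 208, 4, 5]), (17, [308.6, 212.2], [306, 211, 7, 4])]
```

carry_out(plan=[[0.275, [-0.02, -0.0015, 0.029], 0], [0.275, [-0.041, -0.003, 0.058], 0], [0.275, [-0.062, -0.005, 0.087], 0], [0.275, [-0.082, -0.006, 0.117], 0], [0.275, [-0.103, -0.008, 0.146], 0], [0.275, [-0.123, -0.009, 0.175], 0], [0.275, [-0.144, -0.011, 0.204], 0], [0.275, [-0.144, -0.011, 0.204], 0]])

```text
time_s: 21.15
eef_pos: [0.5657, 0.0452, 0.1924]
eef_rot: [-3.14, 0.0, 1.484]
ft_force: [0.4, -1.0, -1.9]
opening: 0.0341
grip_force: 16.1
```

```bash
python3 - <<'E'
from h import *
mv((.5632,.0302,.1708,1.488))
print(blue("side",(270,120,335,270)),blue("top",(260,200,345,270)))
g,d,u,w=pose((.5652,.0455,.1928),1.486,.0277,.937);print(proj("side",g+.0787*d),proj("top",g+.0787*d))
E
```

```text
t 21.15 p [0.5657 0.0452 0.1924] rot [-3.14   0.     1.484] f [ 0.39 -0.97 -1.87] op 0.0341 gf 16.13
(0.5632, 0.0302, 0.1708, 1.488) -> [-0.0605 -0.0047  0.0863] -0.0026
[(19, [325.4, 231.1], [324, 229, 4, 5]), (15, [309.7, 233.5], [307, 232, 7, 4])] [(84, [315.4, 235.8], [312, 226, 7, 20])]
[[317.29528616 232.09855221]] [[310.47003664 234.89531504]]
```

carry_out(plan=[[0.268, [-0.01, -0.001, 0.014], 0], [0.268, [-0.02, -0.0015, 0.029], 0], [0.268, [-0.03, -0.002, 0.043], 0], [0.268, [-0.04, -0.003, 0.058], 0], [0.268, [-0.05, -0.004, 0.071], 0], [0.268, [-0.05, -0.004, 0.071], 0]])

```text
time_s: 21.85
eef_pos: [0.5641, 0.0331, 0.1753]
eef_rot: [3.141, 0.0, 1.484]
ft_force: [2.6, -1.3, -1.9]
opening: 0.0347
grip_force: 9.7
```

carry_out(plan=[[0.268, [-0.005, 0, 0.007], 0], [0.268, [-0.01, 0, 0.014], 0], [0.268, [-0.01, 0, 0.014], 0]])

```text
time_s: 22.15
eef_pos: [0.5643, 0.0316, 0.1732]
eef_rot: [3.14, -0.001, 1.484]
ft_force: [0.4, 4.6, 6.3]
opening: 0.0344
grip_force: 9.7
```

carry_out(plan=[[0.268, [-0.003, 0, 0.0045], 0], [0.268, [-0.006, 0, 0.009], 0], [0.268, [-0.006, 0, 0.009], 0]])

```text
time_s: 22.45
eef_pos: [0.5645, 0.0306, 0.1716]
eef_rot: [3.139, -0.002, 1.484]
ft_force: [-0.1, 8.4, 10.6]
opening: 0.0346
grip_force: 10.1
```

Contact with the seat: 13 N axial and the rim is home. I'll ease the load, then open slowly.

carry_out(plan=[[0.268, [0.003, 0, -0.0045], 0], [0.262, [0.004, 0, -0.006], 0], [0.258, [0.004, 0, -0.006], 0], [0.254, [0.004, 0, -0.006], 0], [0.25, [0.004, 0, -0.006], 0], [0.24, [0.004, 0, -0.006], 0], [0.23, [0.004, 0, -0.006], 0], [0.2, [0.004, 0, -0.006], 0], [0.15, [0.004, 0, -0.006], 0], [0.1, [0.004, 0, -0.006], 0]])

```text
time_s: 23.45
eef_pos: [0.5637, 0.0305, 0.1714]
eef_rot: [-3.141, 0.0, 1.484]
ft_force: [0.5, 0.7, 0.8]
opening: 0.0411
grip_force: 0.0
```

```bash
python3 - <<'E'
from h import *
mv()
print(blue("side",(270,120,335,270)),blue("top",(260,200,345,270)))
E
```

```text
t 23.45 p [0.5637 0.0305 0.1714] rot [-3.141  0.     1.484] f [0.53 0.7  0.81] op 0.0411 gf 0.0
[(18, [326.3, 239.0], [325, 237, 4, 5]), (18, [311.2, 241.3], [309, 240, 6, 4])] [(45, [321.1, 236.9], [318, 230, 6, 15])]
```

carry_out(plan=[[-0.3, [0, 0, 0], 0], [-0.7, [0, 0, 0], 0], [-1, [0, 0, 0], 0], [-1, [0, 0, 0], 0], [-1, [0, 0, 0], 0], [-1, [-0.04, 0, -0.1], 0], [-1, [-0.06, 0, -0.25], 0], [-1, [-0.06, 0, -0.45], 0], [-1, [-0.06, 0, -0.65], 0], [-1, [-0.06, 0, -0.65], 0]])

```text
time_s: 24.55
eef_pos: [0.5644, 0.0154, 0.3408]
eef_rot: [3.131, -0.0, 1.484]
ft_force: [1.3, 0.5, 0.0]
opening: 0.0933
grip_force: 0.0
```

```bash
python3 - <<'E'
from h import *
from workcell import r
np.set_printoptions(precision=4,suppress=True)
mv((.43,-.05,.33))
s=r.camera("side")["image"][:,:,::-1]; cv2.imwrite("pics/side7.png",s)
t=r.camera("top")["image"][:,:,::-1]; cv2.imwrite("pics/top7.png",t)
S=blue("side",(270,120,335,270),"pics/side7.png");T=blue("top",(260,200,345,270),"pics/top7.png");print(S,T)
z=np.array([.0476,.572,.819]);o=np.array([.5576,-.0363,.08])
for n in("side","top"): print(n,"expected bumper,foot",proj(n,o+.034*z),proj(n,o+.165*z))
E
```

```text
t 24.55 p [0.5644 0.0154 0.3408] rot [ 3.131 -0.     1.484] f [1.3  0.51 0.01] op 0.0933 gf 0.0
(0.43, -0.05, 0.33) -> [-0.307  -0.5133  0.0375] 0
[(26, [307.0, 196.2], [302, 194, 10, 5]), (18, [326.3, 239.0], [325, 237, 4, 5]), (18, [311.2, 241.3], [309, 240, 6, 4])] [(26, [279.1, 239.7], [275, 237, 9, 6])]
side expected bumper,foot [[318.3207 241.0523]] [[312.4167 197.3303]]
top expected bumper,foot [[316.3185 236.1577]] [[287.0694 230.9241]]
```

The cylinder is home: the bumper is where a seated one should be. For the dial I'll fit the marks' circle from both views and check the pointer.

```bash
python3 - <<'E'
from h import *
np.set_printoptions(precision=4,suppress=True)
c,s=np.cos(-.083),np.sin(-.083);C=np.array([.551,-.116])
W=lambda p:np.array([C[0]+c*p[0]-s*p[1],C[1]+s*p[0]+c*p[1],p[2]])
up=np.array([np.cos(np.pi/6),0,.5]);zd=np.array([-.5,0,np.cos(np.pi/6)]);rt=np.array([0,-1,0])
T=[uc("top",p) for p in[(493,384),(510,373),(530,370),(548,372),(562,382),(574,397)]]
S={0:uc("side",(200,373)),3:uc("side",(229,403)),5:uc("side",(208,441))}
def mk(q,k): a=q[4]+k*.3927; return W(np.array(q[:3])+q[3]*(np.cos(a)*up+np.sin(a)*rt))
f=lambda q:np.r_[np.ravel([proj("top",mk(q,k))[0]-T[k] for k in range(6)]),np.ravel([proj("side",mk(q,k))[0]-S[k] for k in S])]
r=least_squares(f,[-.13,0,.045,.035,-.8]);q=r.x;print("center local",q[:3],"R",q[3],"phi0 deg",np.degrees(q[4]));print(r.fun)
ctr=W(q[:3]);print("face centre world",ctr)
# pointer prediction on bar top (s=30mm), radius 5..25mm, for dial marks
for m in(0,.5,1,1.5):
    a=q[4]+m*.3927;d=np.cos(a)*up+np.sin(a)*rt
    P=[W(q[:3]+.03*zd+x*d) for x in(-.025,.008,.025)]
    print(m,"top crop",((proj("top",P)-[215,180]+.5)*4-.5).round(0).tolist(),"side crop",((proj("side",P)-[245,190]+.5)*4.6-.5).round(0).tolist())
E
```

```text
center local [-0.1273  0.0013  0.061 ] R 0.0360255757630365 phi0 deg -49.61032197698068
[ 0.1919 -0.4004 -0.095   0.0292 -0.377  -0.0275 -0.1394  0.3112  0.3767
  0.1633  0.0496 -0.0945 -0.0257 -0.0796 -0.37    0.0952  0.3744 -0.0155]
face centre world [ 0.4242 -0.1042  0.061 ]
0 top crop [[553.0, 455.0], [520.0, 427.0], [504.0, 413.0]] side crop [[135.0, 426.0], [156.0, 382.0], [168.0, 359.0]]
0.5 top crop [[548.0, 459.0], [522.0, 426.0], [509.0, 409.0]] side crop [[129.0, 425.0], [158.0, 382.0], [173.0, 360.0]]
1 top crop [[542.0, 461.0], [524.0, 425.0], [515.0, 406.0]] side crop [[124.0, 423.0], [160.0, 382.0], [178.0, 362.0]]
1.5 top crop [[535.0, 463.0], [526.0, 424.0], [521.0, 404.0]] side crop [[120.0, 420.0], [161.0, 384.0], [182.0, 365.0]]
```

```bash
python3 -c "
from h import *
mv((.4135,-.1034,.33,.451),(.4135,-.1034,.13,.451))"
```

```text
t 24.65 p [0.5626 0.0155 0.3346] rot [ 3.14  -0.     1.485] f [ 0.44 -0.52 -1.4 ] op 0.093 gf 0.0
(0.4135, -0.1034, 0.33, 0.451) -> [-0.5254 -0.5531  0.0174] 0.658
(0.4135, -0.1034, 0.13, 0.451) -> [-0.5254 -0.5545  0.8174] 0.658
```

carry_out(plan=[[0.44, [-0.525, -0.554, 0], 0.66], [0.44, [-0.525, -0.554, 0], 0.66], [0.44, [-0.525, -0.554, 0], 0.66], [0.44, [-0.525, -0.554, 0], 0.66], [0.44, [-0.525, -0.554, 0], 0.66], [0.44, [-0.525, -0.554, 0], 0.66], [0.44, [-0.525, -0.554, 0], 0.66], [0.44, [-0.525, -0.554, 0.3], 0.66], [0.44, [-0.525, -0.554, 0.55], 0.66], [0.44, [-0.525, -0.554, 0.55], 0.66]])

```text
time_s: 25.65
eef_pos: [0.4113, -0.1026, 0.1928]
eef_rot: [-3.139, 0.003, 0.448]
ft_force: [0.9, 0.0, -0.3]
opening: 0.0263
grip_force: 0.0
```

```bash
python3 -c "
from h import *
mv((.4135,-.1034,.13,.451),(.4135,-.1034,.0955,.451))"
```

```text
t 25.65 p [ 0.4113 -0.1026  0.1928] rot [-3.139e+00  3.000e-03  4.480e-01] f [ 0.94  0.04 -0.26] op 0.0263 gf 0.0
(0.4135, -0.1034, 0.13, 0.451) -> [0.0074 0.0074 0.2511] -0.002
(0.4135, -0.1034, 0.0955, 0.451) -> [0.0078 0.0078 0.3891] -0.002
```

carry_out(plan=[[0.44, [0.007, 0.007, 0.1], 0], [0.44, [0.007, 0.007, 0.2], 0], [0.44, [0.007, 0.007, 0.27], 0], [0.44, [0.007, 0.007, 0.33], 0], [0.44, [0.007, 0.007, 0.37], 0], [0.44, [0.007, 0.007, 0.39], 0], [0.44, [0.007, 0.007, 0.39], 0]])

```text
time_s: 26.35
eef_pos: [0.415, -0.1039, 0.0983]
eef_rot: [-3.14, 0.001, 0.448]
ft_force: [0.1, 0.3, 1.0]
opening: 0.0267
grip_force: 0.0
```

carry_out(plan=[[0.6, [0, 0, 0], 0], [0.64, [0, 0, 0], 0], [0.64, [0, 0, 0], 0], [0.64, [0, 0, 0], 0]])

```text
time_s: 26.75
eef_pos: [0.4149, -0.1032, 0.0992]
eef_rot: [-3.14, 0.0, 0.447]
ft_force: [-1.0, 8.0, 3.3]
opening: 0.0174
grip_force: 4.3
```

carry_out(plan=[[0.64, [0, -0.006, 0], 0], [0.64, [0, -0.01, 0], 0], [0.64, [0, -0.01, 0], 0]])

```text
time_s: 27.05
eef_pos: [0.4146, -0.1019, 0.0993]
eef_rot: [3.141, -0.001, 0.448]
ft_force: [0.5, 0.5, -0.5]
opening: 0.0166
grip_force: 0.0
```

carry_out(plan=[[0.64, [0, 0, 0.012], 0], [0.64, [0, 0, 0.012], 0.08], [0.64, [0, 0, 0.012], 0.16], [0.64, [0, 0, 0.012], 0.24], [0.64, [0, 0, 0.012], 0.32], [0.64, [0, 0, 0.012], 0.4], [0.64, [0, 0, 0.012], 0.48], [0.64, [0, 0, 0.012], 0.56], [0.64, [0, 0, 0.012], 0.56], [0.64, [0, 0, 0.012], 0.56]])

```text
time_s: 28.05
eef_pos: [0.4142, -0.1021, 0.0959]
eef_rot: [3.141, 0.0, -0.428]
ft_force: [-4.3, -2.3, 5.1]
opening: 0.0177
grip_force: 22.6
```

```bash
python3 - <<'E'
from h import *
from workcell import r
mv(); print(r.get_state()["wrist_torque"])
E
```

```text
t 28.05 p [ 0.4142 -0.1021  0.0959] rot [ 3.141  0.    -0.428] f [-4.34 -2.25  5.08] op 0.0177 gf 22.59
[-0.44078928  0.58227081  0.57122894]
```

carry_out(plan=[[0.67, [0, 0, 0], 0.01], [0.69, [0, 0, 0], 0.01], [0.71, [0, 0, 0], 0.01], [0.71, [0, 0, 0], 0.01], [0.71, [0, 0, 0], 0.01]])

```text
time_s: 28.55
eef_pos: [0.4142, -0.102, 0.0959]
eef_rot: [3.141, 0.0, -0.446]
ft_force: [-4.3, -2.7, 5.2]
opening: 0.0172
grip_force: 34.1
```

carry_out(plan=[[0.6, [0, 0, 0], 0], [0.5, [0, 0, 0], 0], [0.44, [0, 0, 0], 0], [0.44, [0, 0, -0.15], 0], [0.44, [0, 0, -0.35], 0], [0.44, [0, 0, -0.55], 0], [0.44, [0, 0, -0.75], 0], [0.44, [-0.2, 0, -1], 0], [0.44, [-0.4, 0, -1], 0], [0.44, [-0.4, 0, -1], 0]])

```text
time_s: 29.55
eef_pos: [0.3224, -0.0574, 0.3474]
eef_rot: [-3.14, -0.002, -0.447]
ft_force: [0.5, 0.2, 0.2]
opening: 0.0261
grip_force: 0.0
```

```bash
cat > dial.py <<'E'
from h import *
from workcell import r
np.set_printoptions(precision=4,suppress=True)
mv()
s=r.camera("side")["image"];t=r.camera("top")["image"]
cv2.imwrite("pics/side8.png",s[:,:,::-1]);cv2.imwrite("pics/top8.png",t[:,:,::-1])
c_,s_=np.cos(-.083),np.sin(-.083);W=lambda p:np.array([.551+c_*p[0]-s_*p[1],-.116+s_*p[0]+c_*p[1],p[2]])
up=np.array([np.cos(np.pi/6),0,.5]);zd=np.array([-.5,0,np.cos(np.pi/6)]);rt=np.array([0,-1,0]);C=np.array([-.1273,.0013,.061])
def score(n,img):
    g=cv2.GaussianBlur(cv2.cvtColor(img,cv2.COLOR_RGB2GRAY),(0,0),.6).astype(np.float32);out=[]
    for m in np.arange(-.2,5.3,.1):
        a=np.radians(-49.6)+m*.3927;d=np.cos(a)*up+np.sin(a)*rt
        P=proj(n,[W(C+.03*zd+x*d) for x in np.linspace(.004,.024,15)]).astype(np.float32)
        best=max(cv2.remap(g,P[None,:,0]+dx,P[None,:,1]+dy,1).mean() for dx in(-.7,0,.7) for dy in(-.7,0,.7)); out.append((round(float(best),1),round(float(m),1)))
    return sorted(out,reverse=True)[:5]
for n,i,old in(("top",t,"pics/top0.png"),("side",s,"pics/side0.png")): print(n,"now",score(n,i),"\n start",score(n,cv2.imread(old)[:,:,::-1]))
E
python3 dial.py
```

```text
t 29.55 p [ 0.3224 -0.0574  0.3474] rot [-3.14  -0.002 -0.447] f [0.49 0.23 0.16] op 0.0261 gf 0.0
top now [(126.3, 1.8), (126.2, 2.1), (126.2, 2.0), (126.2, 1.9), (125.7, 1.6)] 
 start [(139.7, 1.0), (139.7, 0.9), (139.3, 1.1), (136.3, 0.8), (136.2, 1.3)]
side now [(125.1, 1.9), (125.0, 2.0), (124.8, 1.8), (124.4, 2.1), (124.3, 1.6)] 
 start [(122.0, 0.7), (121.9, 0.6), (121.7, 0.8), (121.6, 0.5), (121.0, 0.9)]
```

```bash
python3 -c "
from h import *
mv((.4143,-.102,.347,.01),(.4143,-.102,.12,.01),(.4143,-.102,.094,.01))"
```

```text
t 29.65 p [ 0.323  -0.0576  0.3471] rot [-3.14e+00 -3.00e-03 -4.47e-01] f [ 0.17 -0.98  0.77] op 0.026 gf 0.0
(0.4143, -0.102, 0.347, 0.01) -> [0.406  0.0022 0.0015] -0.291
(0.4143, -0.102, 0.12, 0.01) -> [0.4035 0.0032 0.9095] -0.291
(0.4143, -0.102, 0.094, 0.01) -> [0.4032 0.0033 1.0135] -0.291
```

carry_out(plan=[[0.44, [0.2, 0.003, 0], -0.1], [0.44, [0.404, 0.003, 0], -0.2], [0.44, [0.404, 0.003, 0.1], -0.291], [0.44, [0.404, 0.003, 0.3], -0.291], [0.44, [0.404, 0.003, 0.5], -0.291], [0.44, [0.404, 0.003, 0.7], -0.291], [0.44, [0.404, 0.003, 0.85], -0.291], [0.44, [0.404, 0.003, 0.95], -0.291], [0.44, [0.404, 0.003, 1.0], -0.291], [0.44, [0.404, 0.003, 1.0], -0.291]])

```text
time_s: 30.65
eef_pos: [0.4142, -0.1027, 0.0938]
eef_rot: [-3.14, 0.004, 0.009]
ft_force: [0.1, 0.2, 0.5]
opening: 0.0259
grip_force: 0.0
```

carry_out(plan=[[0.64, [0, 0, 0], 0], [0.68, [0, 0, 0], 0], [0.72, [0, 0, 0], 0], [0.74, [0, 0, 0], 0], [0.74, [0, 0, 0], 0]])

```text
time_s: 31.15
eef_pos: [0.4154, -0.1026, 0.0966]
eef_rot: [-3.141, -0.002, 0.009]
ft_force: [1.4, 6.0, 0.8]
opening: 0.0126
grip_force: 18.6
```

carry_out(plan=[[0.73, [0, -0.005, 0], 0], [0.73, [0, -0.005, 0], 0.07], [0.73, [0, -0.005, 0], 0.14], [0.73, [0, -0.005, 0], 0.21], [0.73, [0, -0.005, 0], 0.27], [0.73, [0, -0.005, 0], 0.31], [0.73, [0, -0.005, 0], 0.31]])

```text
time_s: 31.85
eef_pos: [0.4149, -0.1026, 0.0965]
eef_rot: [3.14, -0.001, -0.478]
ft_force: [-4.2, -9.3, 2.7]
opening: 0.0135
grip_force: 26.0
```

```bash
python3 dial.py
```

```text
t 31.85 p [ 0.4149 -0.1026  0.0965] rot [ 3.14  -0.001 -0.478] f [-4.21 -9.34  2.7 ] op 0.0135 gf 26.05
top now [(138.3, 5.2), (138.2, 5.1), (138.1, 5.0), (138.1, 1.6), (138.1, 1.5)] 
 start [(139.7, 1.0), (139.7, 0.9), (139.3, 1.1), (136.3, 0.8), (136.2, 1.3)]
side now [(199.5, 3.5), (199.4, 3.4), (199.3, 3.6), (199.3, 3.2), (199.1, 3.8)] 
 start [(122.0, 0.7), (121.9, 0.6), (121.7, 0.8), (121.6, 0.5), (121.0, 0.9)]
```

carry_out(plan=[[0.65, [0, 0, 0], 0], [0.5, [0, 0, 0], 0], [0.44, [0, 0, 0], 0], [0.44, [0, 0, -0.15], 0], [0.44, [0, 0, -0.35], 0], [0.44, [0, 0, -0.55], 0], [0.44, [0, 0, -0.75], 0], [0.44, [-0.2, 0, -1], 0], [0.44, [-0.4, 0, -1], 0], [0.44, [-0.4, 0, -1], 0]])

```text
time_s: 32.95
eef_pos: [0.3242, -0.0547, 0.3475]
eef_rot: [-3.141, -0.003, -0.477]
ft_force: [0.2, 0.5, -0.3]
opening: 0.0262
grip_force: 0.0
```

```bash
python3 dial.py; python3 - <<'E'
from h import *
print(blue("side",(270,120,335,270),"pics/side8.png"),blue("top",(260,200,345,270),"pics/top8.png"))
E
```

```text
t 32.95 p [ 0.3242 -0.0547  0.3475] rot [-3.141 -0.003 -0.477] f [ 0.23  0.53 -0.34] op 0.0262 gf 0.0
top now [(144.5, 2.9), (143.6, 3.2), (142.2, 3.0), (142.1, 2.8), (141.3, 3.1)] 
 start [(139.7, 1.0), (139.7, 0.9), (139.3, 1.1), (136.3, 0.8), (136.2, 1.3)]
side now [(125.6, 2.7), (125.5, 3.2), (125.5, 2.8), (125.4, 3.1), (125.4, 2.6)] 
 start [(122.0, 0.7), (121.9, 0.6), (121.7, 0.8), (121.6, 0.5), (121.0, 0.9)]
[(26, [306.8, 196.2], [302, 194, 10, 5]), (18, [326.3, 239.0], [325, 237, 4, 5]), (18, [311.2, 241.3], [309, 240, 6, 4])] [(258, [282.5, 230.4], [274, 218, 18, 25]), (152, [316.8, 236.4], [307, 225, 17, 23])]
```

The dial reads mark 3 in both views. The cylinder's bumper and foot match a seated pose, with a tilt of about 0.09 rad against the 0.17 limit. Handing in.

```bash
python3 -c "
from workcell import r
print(r.hand_in())"
```

```text
the job is handed in; nothing more can be done
None
```

The job is handed in, with no verdict returned: the cameras show the cylinder hanging mouth-down on the free peg with its rim on the seat, and the dial at the green third mark.

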